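# Turn the washed baking beads in the mixing bowl

### The job

The clay baking beads have just been washed: take the wooden spoon out of its cup and stir them round the mixing bowl with it, its head down among the beads near the bottom of the bowl, at least two full turns clockwise as seen from above, and until most of the beads lie well clear of where they started, including those out by the wall, so that they dry evenly. Keep every bead in the bowl and your fingers off them, then lower the spoon head first back into the cup it came from, letting go only when it is down, and do not disturb the bottles or the carton.

Things in the scene. Friction and masses are not known exactly. Their poses are not given: they have to be found in the camera images.
- bowl: heavy white stoneware mixing bowl, fixed to the table; origin at the centre of its underside, z up. 66 mm high, rim 212 mm across outside, wall 5 mm, flat inner floor about 160 mm across and 8 mm above the table; the wall flares outward. Its x and y axes are level and turned at random (the bowl itself is round)
- bowl_floor (a point): centre of the bowl's inner floor, axes as the bowl's
- spoon: stout wooden spoon, 180 mm long, 60 g, standing head down in its cup. Origin at the end of the head (the lowest point), z along the handle to its top. Head: a flat disc 46 mm across (along the spoon's y) and 16 mm thick (along its x), from 1 to 47 mm above the origin, with a flat foot 30 by 16 mm. Handle: 14 mm (x) by 20 mm (y), up to z = 180 mm
- spoon_tip (a point): end of the spoon's head (same point as the spoon's origin)
- spoon_grip (a point): point on the middle of the handle to grip, 150 mm from the tip, 30 mm below the handle's top
- spoon_cup: plain steel utensil cup in which the spoon stands, fixed to the table: 72 mm across outside, 66 mm inside, 85 mm high, floor 6 mm thick; origin at the centre of its underside
- spoon_cup_floor (a point): centre of that cup's inner floor
- turner_cup: an identical steel cup holding a black flat turner that reaches to 150 mm above the table, all fixed; not part of the job; origin at the centre of its underside
- bottle_a: yellow squeeze bottle, 54 mm across, 178 mm tall, bystander; origin at the centre of its underside
- bottle_b: white squeeze bottle, 54 mm across, 178 mm tall, bystander; origin at the centre of its underside
- carton: green carton 70 by 120 by 50 mm, bystander; origin at the centre of its underside
- bead0_center (a point): centre of one of the six loose fired-clay baking beads, balls 28 mm across, 25 g, lying in one layer in the bowl, mostly to one side
- bead1_center (a point): centre of one of the six loose fired-clay baking beads, balls 28 mm across, 25 g, lying in one layer in the bowl, mostly to one side
- bead2_center (a point): centre of one of the six loose fired-clay baking beads, balls 28 mm across, 25 g, lying in one layer in the bowl, mostly to one side
- bead3_center (a point): centre of one of the six loose fired-clay baking beads, balls 28 mm across, 25 g, lying in one layer in the bowl, mostly to one side
- bead4_center (a point): centre of one of the six loose fired-clay baking beads, balls 28 mm across, 25 g, lying in one layer in the bowl, mostly to one side
- bead5_center (a point): centre of one of the six loose fired-clay baking beads, balls 28 mm across, 25 g, lying in one layer in the bowl, mostly to one side

How it is judged:
By the outcome, as a careful person would: the job done as asked, in the order asked, and still so for the second after the job is handed in, with the robot touching nothing.
It also fails if it takes over 69 s, if anything falls off the work surface, if the arm or the gripper's body presses on something with over 40 N, if the wrist force passes 120 N, or if a joint passes its speed limit or range.

### The arm

A 6-joint arm with a two-finger parallel gripper is mounted at the origin on the work surface. World frame = base frame: x ahead of the robot, y to its left, z up, the work surface at z = 0. Lengths are in mm, angles in rad, forces in N, time in s.
With the tool pointing down it reaches from about 400 to 825 mm from the base axis. Payload 7 kg.
Tool frame: the origin (TCP) lies at the very end of the fingers, on their centre line; the grasp point (between the pads) lies 19 mm behind it; z points along the fingers, y is the line along which they close (so a half turn about z gives the same grasp; the last joint's range is limited). The gripper opens to 88 mm and grips with 3 to 60 N. Pads are 19 mm wide; open, the fingers measure 130 mm over their backs; the gripper's body (78 mm by 193 mm) begins 47 mm behind the grasp point.
Start: joints at [1.56, 0.359, 0.012, 0, -1.224, -0.288], TCP at [198.711, 645.065, 226.561] pointing down, gripper open.
Joint ranges: [-3.07, 3.07], [-1.43, 2.12], [-1.02, 1.25], [-3.03, 1.67], [-3.05, -0], [-3.03, 3.03]. Speed limits (rad/s): [2.39, 2.39, 3.01, 3.14, 3.14, 3.14].

### API

Orientations are given as a unit quaternion [x, y, z, w].
In Python, from plant import bot gives the robot as it stands. Calls block until the motion is done:
- bot.move_ptp(position, orientation): joint-space move of the TCP to a pose.
- bot.line_to(position, velocity=150, ori=None): straight line of the TCP; ori=None keeps the orientation; velocity is the mean speed in mm/s.
- bot.move_joints(angles): joint-space move.
- bot.move_gripper(opening, force=None): finger opening in mm; force is the grip in N (None keeps the last); returns when the fingers have stopped.
- bot.pause(seconds).
- bot.solve_ik(position, orientation): joint angles nearest the present ones, or None.
- bot.read_state(): the state.
- bot.camera(name): name is "scene" or "top"; returns the picture (384x512x3 uint8, red, green, blue); there is no depth.
- bot.get_calibration(name): a dict with "fx", "fy", "cx", "cy" (pixels), "view" (4x4, takes a point from world to camera coordinates). Camera axes: x right, y up, looking along -z (the intrinsics and any distortion apply to the point x, -y, -z); pixel columns grow to the right and rows downward; lengths in mm; the calibration is good to about 2 mm. A picture is of the moment at which its call begins. get_calibration takes no time and is no camera call.
A pose or a line that the arm cannot do raises bot.Unreachable and nothing moves.
- bot.close_job(): hands the job in; it is judged then, once.
The state is a dict: "t": time; "joint_pos": joint angles; "qvel": joint speeds; "tau": joint torques, N m; "tcp_pos": TCP position; "eef_rot": TCP orientation; "contact_force": force on the tool from outside, world axes, zero at the start; "moment": the same for the moment, N m; "width": finger opening in mm; "finger_force": force on a finger pad.
Only numpy, scipy, OpenCV 4.12 (cv2) and the standard library are available. Lean on these libraries where they do the work, as an engineer would, in place of code of your own. Each camera call takes 0.05 s, during which the arm holds its last target. There are 200 camera calls.

## Working session

There is one attempt and no reset: what is moved stays moved. The work goes in short steps, each a Python script; the robot and the scene stay as the last script left them, time stands still between calls to the robot, and variables do not carry over. Pictures are saved under pics/ and viewed, at most 10 in all, crops included, and the job is handed in when it is done.

```bash
mkdir -p pics; python3 - <<'E'
from plant import bot
import cv2
for n in("scene","top"):
    im=bot.camera(n); cv2.imwrite(f"pics/{n}0.png",cv2.resize(im[:,:,::-1],(800,600),interpolation=cv2.INTER_CUBIC))
    print(n,bot.get_calibration(n))
s=bot.read_state();print(s)
E
```

```text
scene {'fx': 386.30622646442384, 'fy': 386.30622646442384, 'cx': 254.52319141224976, 'cy': 193.30633512377548, 'view': array([[-1.93126050e-01,  9.81160755e-01, -5.08929040e-03,
         2.08424708e+02],
       [-7.68041834e-01, -1.47945042e-01,  6.23076244e-01,
         3.75076804e+02],
       [ 6.10585023e-01,  1.24241041e-01,  7.82144548e-01,
        -1.59244322e+03],
       [ 0.00000000e+00,  0.00000000e+00,  0.00000000e+00,
         1.00000000e+00]])}
top {'fx': 488.3334716652751, 'fy': 488.3334716652751, 'cx': 257.8080604764398, 'cy': 189.35172330857682, 'view': array([[ 1.84296228e-02, -9.99776143e-01,  1.03928919e-02,
        -9.47229448e+01],
       [ 9.88432385e-01,  1.97836055e-02,  1.50366314e-01,
        -6.19056538e+02],
       [-1.50538262e-01,  7.50147653e-03,  9.88575723e-01,
        -1.27093792e+03],
       [ 0.00000000e+00,  0.00000000e+00,  0.00000000e+00,
         1.00000000e+00]])}
{'t': 0.1, 'joint_pos': array([ 1.56009953e+00,  3.59311667e-01,  1.11843110e-02, -2.67480248e-04,
       -1.22412328e+00, -2.88098883e-01]), 'qvel': array([ 0.00087574, -0.00267309,  0.00437103,  0.00163955, -0.00026541,
       -0.00184592]), 'tau': array([-5.73526868e-04, -5.84163487e+01,  2.93751866e+01,  7.01570034e+00,
        1.01604976e-02, -4.88922694e-05]), 'tcp_pos': array([198.61208952, 644.67581212, 225.74083782]), 'eef_rot': array([ 9.88853837e-01, -1.48887693e-01, -2.40090664e-05,  7.37556254e-04]), 'contact_force': array([ 0.37335987, -0.70698634,  0.59539357]), 'moment': array([-0.02585192,  0.01360995,  0.03480998]), 'finger_force': 0.0, 'width': 87.68111030902752}
```

View pics/scene0.png

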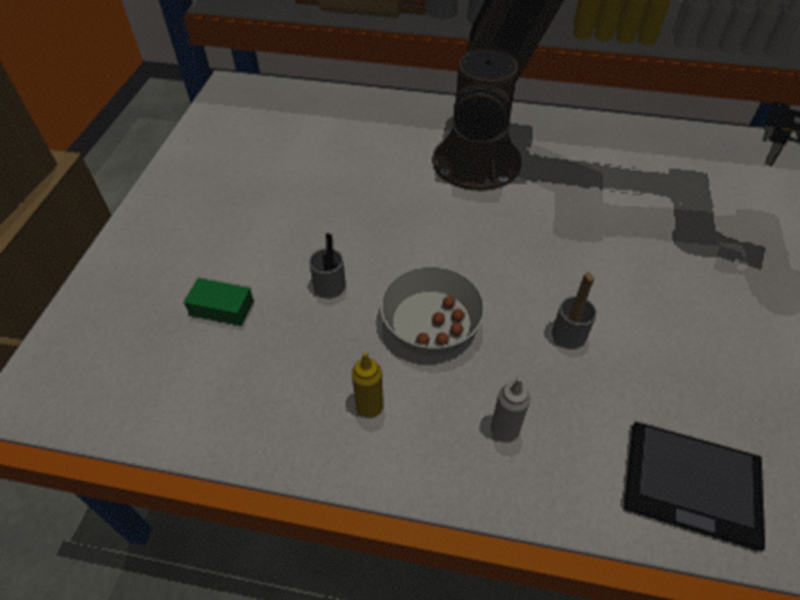

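View pics/top0.png

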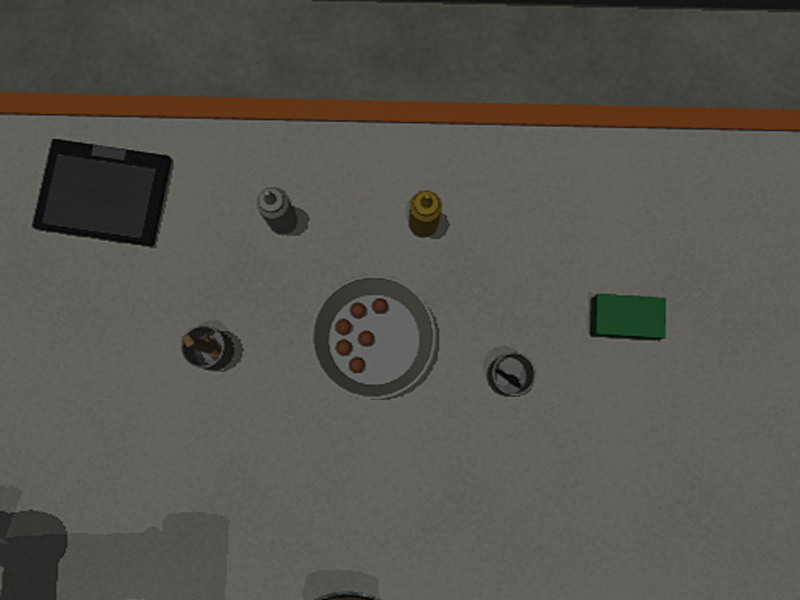

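The spoon cup is at about (208,347) in the top view and (573,322) in the scene view. The bowl is at top (376,338), with the beads on its left side. The turner cup is at top (512,374), and the bottles are at (275,205) and (425,212). I'll enlarge next.

```bash
cat > h.py <<'E'
import numpy as np, cv2
from plant import bot
C={n:bot.get_calibration(n) for n in("scene","top")}
def proj(n,p):
    c=C[n];q=np.atleast_2d(p)@c["view"][:3,:3].T+c["view"][:3,3]
    return np.c_[c["cx"]+c["fx"]*q[:,0]/-q[:,2],c["cy"]-c["fy"]*q[:,1]/-q[:,2]]
def ray(n,uv):
    c=C[n];R=c["view"][:3,:3];o=-R.T@c["view"][:3,3]
    return o,R.T@np.array([(uv[0]-c["cx"])/c["fx"],-(uv[1]-c["cy"])/c["fy"],-1])
def atz(n,uv,z):
    o,d=ray(n,uv);return o+d*(z-o[2])/d[2]
def tri(us,ut):
    (a,d),(b,e)=ray("scene",us),ray("top",ut)
    s=np.linalg.lstsq(np.c_[d,-e],b-a,rcond=None)[0]
    P,Q=a+d*s[0],b+e*s[1];return (P+Q)/2,np.linalg.norm(P-Q)
def crop(im,x,y,w,h,k):
    c=cv2.resize(im[y:y+h,x:x+w,::-1],None,fx=k,fy=k,interpolation=cv2.INTER_CUBIC)
    return cv2.convertScaleAbs(c,alpha=1.7)
E
python3 - <<'E'
from h import *
s=bot.camera("scene");t=bot.camera("top")
a=crop(t,110,200,50,37,8);b=crop(s,345,168,50,60,8)[:, :400]
c=crop(t,195,172,90,90,4.4444);
o=np.zeros((600,800,3),np.uint8)
o[:296,:400]=a;o[:480,400:]=b;o[300:600,:300]=cv2.resize(c,(300,300))
cv2.imwrite("pics/crop1.png",o)
E
```

```text
(no output)
```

View pics/crop1.png

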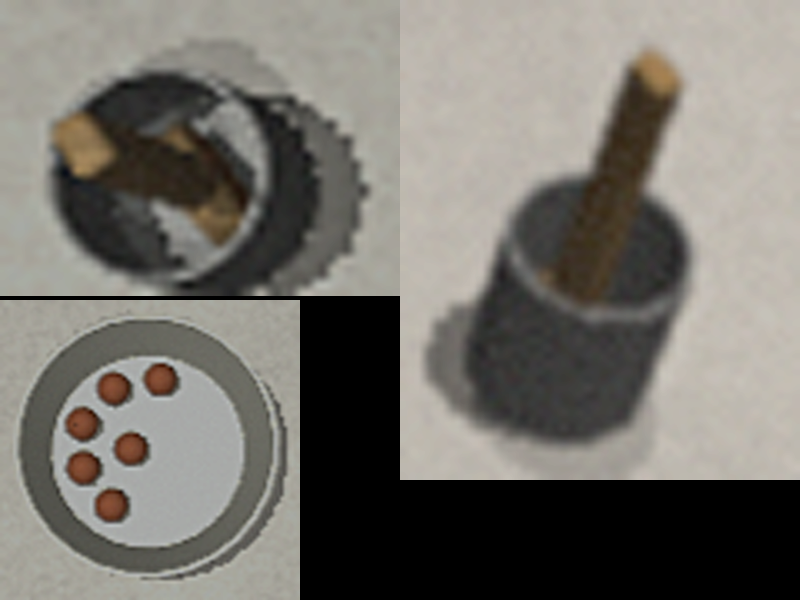

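```bash
python3 - <<'E'
from h import *
f=lambda x,y,X,Y,k:((x+.5)/k+X-.5,(y+.5)/k+Y-.5)
T=lambda x,y:f(x,y,110,200,8); S=lambda x,y:f(x-400,y,345,168,8); B=lambda x,y:f(x,y-300,195,172,10/3)
print("handle top",tri(S(659,72),T(83,145)))
print("cup rim",tri(S(599,247),T(161,177)),atz("top",T(161,177),85),atz("scene",S(599,247),85))
print("long",atz("top",T(70,115),184)-atz("top",T(93,169),184), "short",atz("top",T(55,132),184)-atz("top",T(100,140),184))
print("head long",atz("top",T(175,130),30)-atz("top",T(228,240),30))
# bowl rim ellipse in crop
print("bowl",atz("top",B(147,447),66),[atz("top",B(*p),66) for p in((19,447),(275,447),(147,318),(147,572))])
print("bowl floor",atz("top",B(148,451),8))
for p in((114,389),(161,380),(83,424),(132,449),(84,468),(112,505)):print(atz("top",B(*p),22).round(1))
g=lambda x,y:(x*.64,y*.64)
print("A",tri(g(366,360),g(427,200)),"B",tri(g(516,385),g(271,199)),"turner rim",atz("top",g(513,373),85))
E
```

```text
handle top (array([525.21853933, 247.0935613 , 180.61685341]), np.float64(0.011870124908896548))
cup rim (array([524.28774053, 249.0738904 ,  78.28119449]), np.float64(0.1842673396969509)) [523.7471792  247.46782261  85.        ] [529.89117326 247.54099913  85.        ]
long [16.01753553  7.82874421  0.        ] short [ 2.13346836 13.54245944  0.        ]
head long [36.79038549 19.92890164  0.        ]
bowl [546.48255586 -33.69841274  66.        ] [array([544.51551208,  67.46207224,  66.        ]), array([ 548.4528267 , -135.02485838,   66.        ]), array([650.11362567, -31.17987048,  66.        ]), array([448.40076163, -36.08209115,  66.        ])]
bowl floor [548.78812402 -32.83435878   8.        ]
[598.1  -4.1  22. ]
[606.3 -42.5  22. ]
[568.6  20.6  22. ]
[548.9 -20.1  22. ]
[532.5  18.6  22. ]
[502.8  -5.   22. ]
A (array([ 762.36946985, -117.28991244,  152.48342269]), np.float64(1.9836955161708276)) B (array([760.15668369, 135.85023308, 147.64211455]), np.float64(2.0598950403568246)) turner rim [ 489.58016625 -267.18919572   85.        ]
```

Handle top triangulates to (525,247,181), against an expected z of 186, so the spoon is upright. Its broad axis has a yaw of about 27°. The bowl centre is about (549,-33). Next I'll check IK and grasp the spoon.

```bash
cat >> h.py <<'E'
def Q(a):  # tool down, tool x (spoon's broad axis) at world angle a deg
    a=np.radians(a)/2;return [np.cos(a),np.sin(a),0,0]
BX,BY=549.,-33.
CX,CY=525.,247.3
E
python3 - <<'E'
from h import *
for a in(27,207,-153): 
    print(a,bot.solve_ik([CX,CY,235],Q(a)))
for a in (27,60,100,-80,-110):
    print(a,bot.solve_ik([BX,BY,146],Q(a)),bot.solve_ik([BX+60,BY,146],Q(a)) is not None,bot.solve_ik([BX-60,BY,146],Q(a)) is not None)
bot.move_ptp([CX,CY,235],Q(27))
cv2.imwrite("pics/pre.png",np.hstack([cv2.resize(crop(bot.camera("top"),80,160,110,110,1),(400,400)),cv2.resize(crop(bot.camera("scene"),320,110,110,110,1),(400,400))]))
s=bot.read_state();print(s['t'],s['tcp_pos'],s['joint_pos'])
E
```

```text
27 [ 0.77705394  0.19850665 -0.18983699  0.         -1.18245269  1.26498129]
207 [ 0.77705394  0.19850665 -0.18983699  0.         -1.18245269 -1.87661137]
-153 [ 0.77705394  0.19850665 -0.18983699  0.         -1.18245269 -1.87661137]
27 [ 0.29618188  0.22238205 -0.37703331  0.         -0.97138097  1.74585334] True True
60 [ 0.29618188  0.22238205 -0.37703331  0.         -0.97138097  2.32181199] True True
100 [ 0.29618188  0.22238205 -0.37703331  0.         -0.97138097  3.0199437 ] False True
-80 [ 0.29618188  0.22238205 -0.37703331  0.         -0.97138097 -0.12164896] True True
-110 [ 0.29618188  0.22238205 -0.37703331  0.         -0.97138097 -0.64524773] True True
2.1667 [524.80415538 248.03685892 234.89078313] [ 7.78245389e-01  1.98873357e-01 -1.89611759e-01 -2.80009309e-05
 -1.18241829e+00  1.26460710e+00]
```

View pics/pre.png

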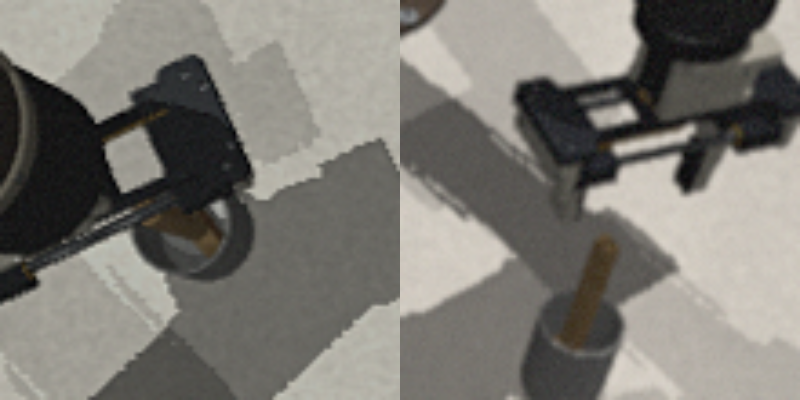

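The fingers are open and straddle the handle, aligned with it. I'll grasp, lift and check.

```bash
python3 - <<'E'
from h import *
bot.line_to([CX,CY,137],120)
bot.move_gripper(10,40)
s=bot.read_state();print(s['t'],s['tcp_pos'],s['width'],s['finger_force'],s['contact_force'])
bot.line_to([CX,CY,240],100)
s=bot.read_state();print(s['t'],s['tcp_pos'],s['width'],s['finger_force'],s['contact_force'],s['moment'])
bot.move_ptp([BX-8,BY-46,240],Q(80))
cv2.imwrite("pics/over.png",np.hstack([cv2.resize(crop(bot.camera("top"),180,150,130,130,1),(400,400)),cv2.resize(crop(bot.camera("scene"),210,110,130,130,1),(400,400))]))
s=bot.read_state();print(s['t'],s['tcp_pos'],s['width'],s['finger_force'],s['joint_pos'])
E
```

```text
4.2833 [524.99060657 247.29641993 136.97346313] 13.8654675153002 39.99789118766785 [0.5568933  0.02401191 0.61499148]
5.4667 [524.6372272  247.07585336 239.21128959] 13.995195472625232 39.99772846698761 [ 0.25134424 -0.42373639 -1.11888956] [-0.03246726 -0.06960655  0.03162235]
6.9 [541.24246036 -78.24843209 239.87490319] 13.70406737284217 39.997862577438354 [ 2.14732826e-01  1.39329981e-01 -2.51579842e-01 -4.93933556e-05
 -1.17998017e+00  2.75275927e+00]
```

View pics/over.png

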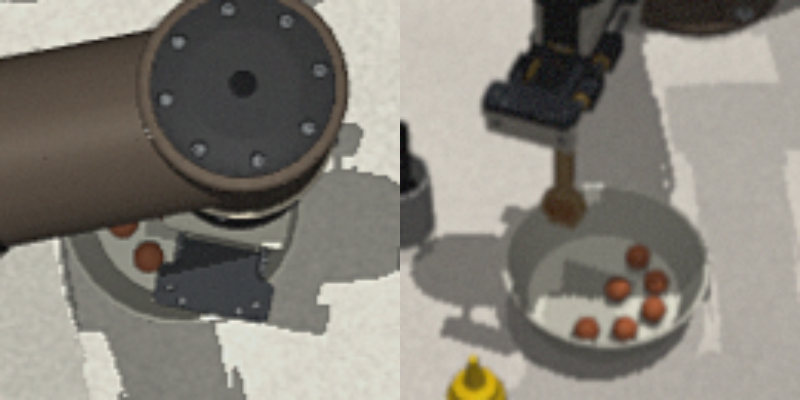

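The spoon is held upright above the bead-free side of the bowl (scene crop, head at about (565,210)). Lowering it and doing the first turn, with the yaw following the path.

```bash
cat >> h.py <<'E'
ZS=143.
def stir(az0,az1,r0,r1,yaw=None,v=90,step=20):
    """clockwise from az0 down to az1 (deg); yaw(az) or fixed value"""
    n=int(np.ceil((az0-az1)/step));m=0
    for a,r in zip(np.linspace(az0,az1,n+1)[1:],np.linspace(r0,r1,n+1)[1:]):
        y=yaw(a) if callable(yaw) else yaw
        bot.line_to([BX+r*np.cos(np.radians(a)),BY+r*np.sin(np.radians(a)),ZS],v,Q(y))
        s=bot.read_state();f=np.linalg.norm(s['contact_force']);m=max(m,f)
        if f>25: print("force",a,s['contact_force']);break
    print(s['t'],a,s['tcp_pos'],s['width'],"maxF",m,s['joint_pos'][5]);return a
def look(name):
    t,s=bot.camera("top"),bot.camera("scene")
    cv2.imwrite(name,np.hstack([cv2.resize(crop(t,180,150,130,130,1),(400,400)),cv2.resize(crop(s,225,145,110,110,1),(400,400))]))
E
python3 - <<'E'
from h import *
bot.line_to([BX-8,BY-46,ZS],100)
s=bot.read_state();print(s['t'],s['tcp_pos'],s['contact_force'])
stir(-100,-400,46.7,50,lambda a:a+180)
look("pics/s1.png")
E
```

```text
8.0167 [541.50416002 -78.95624102 143.64137367] [-0.52817185 -0.01488525 -0.64951756]
15.5167 -400.0 [587.5306304  -64.00403765 143.12506224] 13.75435071304485 maxF 6.10236421457203 -2.4832736074228268
```

View pics/s1.png

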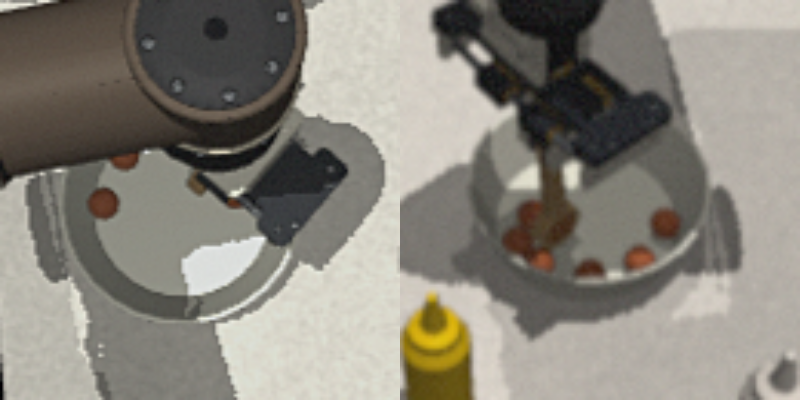

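Turn 1 is done and no bead left the bowl: three are pushed ahead of the head (scene, about (530,235)) and three lie along the wall at (590,270), (640,258) and (665,222). Continuing wider along the wall.

```bash
python3 - <<'E'
from h import *
stir(-400,-470,50,57,-220)
stir(-470,-870,57,57,-220,step=22)
look("pics/s2.png")
E
```

```text
16.9417 -470.0 [533.6950572  -83.60936135 145.04576683] 14.28517935803245 maxF 13.043593130240863 -2.4719892382719926
24.225 -870.0 [500.57659583 -61.07375967 143.64031434] 13.757821346006983 maxF 13.082658376690857 -2.536880645367785
```

View pics/s2.png

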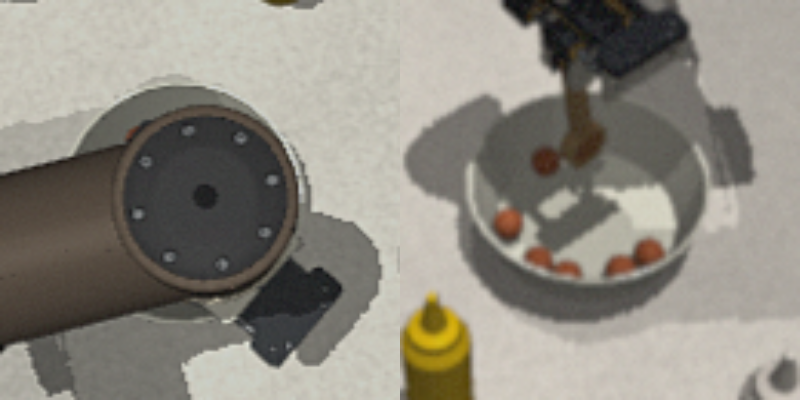

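All six beads are in the bowl, at scene crop (545,160), (508,224), (540,260), (567,272), (620,268) and (648,252). Comparing these with the start positions.

```bash
cat >> h.py <<'E'
START=np.array([[598.1,-4.1],[606.3,-42.5],[568.6,20.6],[548.9,-20.1],[532.5,18.6],[502.8,-5.]])
def cmp(pts):
    P=np.array([atz("scene",((x-400)*.275+225,y*.275+145),22)[:2] for x,y in pts])
    print(P.round(0)-[BX,BY]);print("dist to starts (rows: beads now)\n",np.linalg.norm(P[:,None]-START[None],axis=2).round(0))
E
python3 - <<'E'
from h import *
print((START-[BX,BY]).round(0))
cmp([(545,160),(508,224),(540,260),(567,272),(620,268),(648,252)])
E
```

```text
[[ 49.  29.]
 [ 57. -10.]
 [ 20.  54.]
 [ -0.  13.]
 [-16.  52.]
 [-46.  28.]]
[[-46. -45.]
 [ 31. -65.]
 [ 64. -30.]
 [ 72.  -5.]
 [ 59.  39.]
 [ 38.  60.]]
dist to starts (rows: beads now)
 [[121. 110. 119.  74. 102.  73.]
 [ 95.  61. 119.  84. 126. 121.]
 [ 61.  22.  95.  77. 115. 124.]
 [ 41.  15.  79.  74. 105. 123.]
 [ 14.  48.  42.  65.  77. 106.]
 [ 33.  72.  19.  61.  55.  90.]]
```

Several beads could still be near their own starts, because they slipped past where the spoon ran edge-on at azimuth 30–60°. I'll rewind the yaw above the bead-free side, then sweep broadside along the wall to carry them to the −y side.

```bash
python3 - <<'E'
from h import *
p=bot.read_state()['tcp_pos']
bot.line_to([p[0],p[1],ZS+40],120)
a=np.radians(95);q=[BX+52*np.cos(a),BY+52*np.sin(a)]
bot.move_ptp(q+[ZS+40],Q(92))
bot.line_to(q+[ZS],100)
stir(-265,-405,52,58,lambda z:z+360-3)
look("pics/s3.png")
E
```

```text
33.2417 -405.0 [590.82478359 -73.45933738 143.40236807] 13.79045039338266 maxF 5.906671402148203 0.5338750090566183
```

View pics/s3.png

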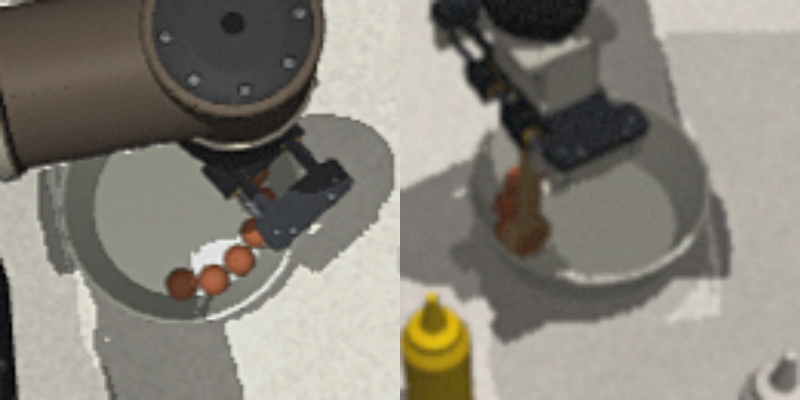

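All six beads are in a train ahead of the head on the far (−y) side of the bowl, and the start region is empty. I'll back off, lift and go above the cup, then check.

```bash
python3 - <<'E'
from h import *
a=np.radians(-40);bot.line_to([BX+54*np.cos(a),BY+54*np.sin(a),ZS],60)
p=bot.read_state()['tcp_pos']
bot.line_to([p[0],p[1],245],120)
bot.move_ptp([CX,CY,245],Q(27))
t,s=bot.camera("top"),bot.camera("scene")
o=np.zeros((600,800,3),np.uint8)
o[:400,:400]=cv2.resize(crop(t,195,170,90,90,1),(400,400),interpolation=2)
o[:400,400:]=cv2.resize(crop(s,335,120,80,80,1),(400,400),interpolation=2)
cv2.imwrite("pics/s4.png",o[:400])
s=bot.read_state();print(s['t'],s['tcp_pos'],s['width'],s['contact_force'],s['moment'])
for z,r in((114,"tip"),(244,'')):print(proj("scene",[CX,CY,z]))
E
```

```text
35.925 [525.43580209 246.21002337 244.91366764] 13.839392587120676 [ 0.46471156  0.08165917 -0.32741073] [-0.12991649 -0.02835864  0.00500165]
[[371.58718333 191.19414483]]
[[382.6765315 161.1979578]]
```

View pics/s4.png

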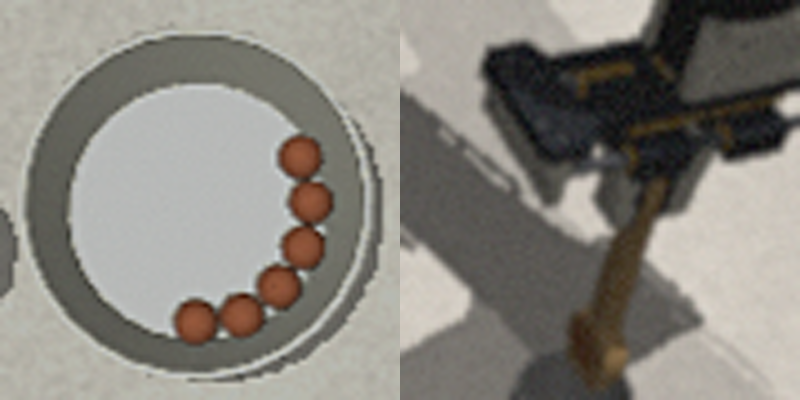

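The beads now form an arc well away from the start area. The spoon head looks about 4 px low in the scene crop, so it may have tilted or slipped. I'll fit its silhouette at two yaws before inserting it.

```bash
cat > fit.py <<'E'
from h import *
from scipy.optimize import minimize
from scipy.spatial.transform import Rotation as R
an=np.linspace(0,2*np.pi,24)
disc=np.array([[x,23*np.cos(t),24+23*np.sin(t)] for t in an for x in(-8,8)])
foot=np.array([[x,y,z] for x in(-8,8) for y in(-15,15) for z in(0,10)])
hand=np.array([[x,y,z] for x in(-7,7) for y in(-10,10) for z in(40,126)])
def sil(par,yaw,tcp):
    # grip frame: pivot at grasp point, spoon y along tool x; tilt th about closing axis, slip dz, sideways phi
    th,dz,ph=par[0]/50,par[1],par[2]/50
    Rm=R.from_euler('z',yaw-90,degrees=True)*R.from_euler('xy',[th,ph])
    m=np.zeros((640,640),np.uint8)
    for P in(disc,foot,hand):
        W=Rm.apply(P-[0,0,150-dz])+tcp+[0,0,19]
        h=cv2.convexHull(np.float32(((proj("scene",W)-[335,120]+.5)*8-.5)))
        cv2.fillConvexPoly(m,np.int32(h.round()),1)
    return cv2.resize(m.astype(np.float32),(80,80),interpolation=cv2.INTER_AREA)
def mask():
    c=bot.camera("scene")[120:200,335:415].astype(float)
    return (c[...,0]>c[...,2]*1.45)*(c[...,0]>20)*1.0
E
python3 - <<'E'
from fit import *
D=[];ims=[]
for y in(27,72,-18):
    bot.move_ptp([CX,CY,245],Q(y));bot.pause(.2)
    D.append((mask(),y,bot.read_state()['tcp_pos']))
def valid(tcp): # ignore zone above fingertips
    v=proj("scene",tcp-[0,0,4])[0,1]-120
    w=np.ones((80,80));w[:int(v)]=0;return w
def cost(p): return sum((((sil(p,y,t)-m)**2)*valid(t)).sum() for m,y,t in D)
best=min((minimize(cost,x0,method="Nelder-Mead",options=dict(initial_simplex=np.array([x0]*4)+np.vstack([np.zeros(3),8*np.eye(3)]))) for x0 in([0,0,0],[5,-10,0],[-5,0,0])),key=lambda r:r.fun)
print("tilt rad*50,dz,side*50",best.x,best.fun,"nominal",cost([0,0,0]))
for m,y,t in D:
    a=sil(best.x,y,t);ims.append(cv2.resize(np.dstack([a,m,sil([0,0,0],y,t)])*255,(260,260),interpolation=0))
cv2.imwrite("pics/fit.png",np.hstack(ims))
cal=[(x*.225+195,y*.225+170) for x,y in((300,157),(311,202),(302,247),(279,286),(241,315),(196,322))]
P=np.array([atz("top",c,22)[:2] for c in cal]);print((P-[BX,BY]).round(),np.linalg.norm(P[:,None]-START[None],axis=2).round().min(1))
print(bot.read_state()['t'])
E
```

```text
tilt rad*50,dz,side*50 [ 2.42566396 -3.54303488  0.19718764] 236.078857421875 nominal 326.433837890625
[[ 32. -64.]
 [  4. -71.]
 [-24. -66.]
 [-48. -52.]
 [-66. -29.]
 [-71.  -2.]] [60. 81. 82. 80. 61. 39.]
39.1[ WARN:0@6.819] global loadsave.cpp:1063 imwrite_ Unsupported depth image for selected encoder is fallbacked to CV_8U.
```

View pics/fit.png

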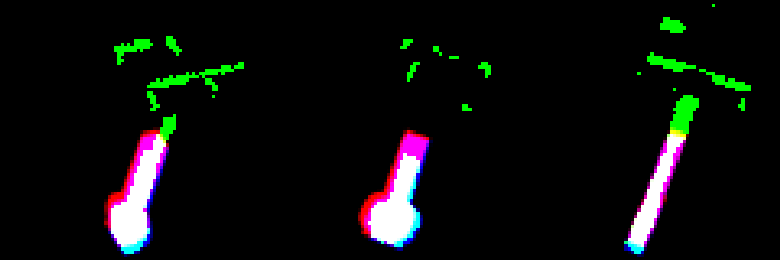

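The fit matches at all three yaws: tilt 0.049 rad, slip 3.5 mm down. All beads are 39–82 mm from every start position. I'll correct the tilt, lower until contact and release.

```bash
python3 - <<'E'
from fit import *
ax=np.array([np.cos(np.radians(-63)),np.sin(np.radians(-63)),0])
rot=R.from_rotvec(-0.0485*ax)*R.from_quat(Q(27))
q=rot.as_quat().tolist()
def pose(zt): return (np.array([CX,CY,zt+153.5])+rot.apply([0,0,19])).tolist()  # zt: tip height
bot.move_ptp(pose(112),q);bot.pause(.3)
b=bot.read_state()['contact_force']
for z in(80,50,30,14):
    bot.line_to(pose(z),100);f=bot.read_state()['contact_force']-b;print(z,f.round(1))
    if np.linalg.norm(f)>8: raise SystemExit("contact")
for z in np.arange(12,-3,-1.):
    bot.line_to(pose(z),15);bot.pause(.1);s=bot.read_state();f=s['contact_force']-b
    if f[2]>3: break
print("down",z,f.round(1),s['t'],s['tcp_pos'],s['width'])
E
```

```text
80 [-0.2  1.1  0.5]
50 [-0.   0.4  0.2]
30 [1.1 1.5 0.6]
14 [0.2 0.4 0.7]
down 1.0 [-1.7 -0.1  7.4] 45.9917 [524.42782033 246.99106966 136.5300217 ] 13.494920982057133
```

```bash
python3 - <<'E'
from fit import *
bot.move_gripper(60);bot.pause(.3)
s=bot.read_state();p=s['tcp_pos'];print(s['width'],s['contact_force'])
bot.line_to([CX,CY,240],120)
bot.move_ptp([380,420,260],Q(-17));bot.pause(.5)
t,s=bot.camera("top").astype(int),bot.camera("scene").astype(int)
def top(im,x,y,w,h):
    c=im[y:y+h,x:x+w];m=((c[...,0]>c[...,2]*1.45)&(c[...,0]>95)).astype(np.uint8)
    n,l,st,ce=cv2.connectedComponentsWithStats(m);k=1+st[1:,4].argmax();return ce[k]+[x,y],st[k,4]
a,b=top(s,345,160,50,50),top(t,105,200,50,40);print(a,b)
print("handle top",tri(a[0],b[0]))
c=t[172:262,195:285];m=((c[...,0]>c[...,2]*1.7)&(c[...,0]>40)).astype(np.uint8)
n,l,st,ce=cv2.connectedComponentsWithStats(m)
for k in range(1,n):
    if st[k,4]>8:print(st[k,4],(atz("top",ce[k]+[195,172],22)[:2]-[BX,BY]).round())
print(bot.read_state()['t'])
E
```

```text
60.035496370842786 [ 0.09977891 -0.23648397 -0.6007024 ]
(array([377.14285714, 176.71428571]), np.int32(7)) (array([120., 219.]), np.int32(1))
handle top (array([522.3825913 , 248.14999967, 176.9509053 ]), np.float64(0.7511167072735585))
67 [ 33. -63.]
66 [  5. -69.]
68 [-22. -66.]
68 [-47. -51.]
138 [-68. -15.]
49.9333
```

The spoon top is back at its original pixels, so it stands upright in its cup. All six beads are in the bowl and clear of their starts.

```bash
python3 -c "
from plant import bot
print(bot.close_job())"
```

```text
the job is handed in; nothing more can be done
None
```

I stirred the beads a little over two turns clockwise; all six stayed in the bowl and now lie 39–82 mm from every starting spot. The spoon stands upright back in its cup, and I handed the job in at about 50 s.

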